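# Draw the sprung height gauge to its red band at the laser marking fixture

### The arm

A 7-joint arm with a two-finger parallel gripper is mounted at the origin on the work surface. World frame = base frame: x ahead of the robot, y to its left, z up, the work surface at z = 0. Lengths are in m, angles in rad, forces in N, time in s.
With the tool pointing down it reaches from about 0.4 to 0.875 m from the base axis. Payload 19.3 kg.
Tool frame: the origin (TCP) lies at the very end of the fingers, on their centre line; the grasp point (between the pads) lies 19 mm behind it; z points along the fingers, y is the line along which they close (so a half turn about z gives the same grasp; the last joint's range is limited). The gripper opens to 85 mm and grips with 20 to 120 N. Pads are 22 mm wide; open, the fingers measure 114 mm over their backs; the gripper's body (76 mm by 85 mm) begins 54 mm behind the grasp point. The pads swing forward as they close: fully open they stand 13 mm farther back than shut.
Start: joints at [-1.228, 0.521, -0.036, 1.599, 0.021, 1.021, -0.113], TCP at [0.251, 0.572, 0.231] pointing down, gripper open.
Joint ranges: [-2.91, 2.91], [-0.3, 2.13], [-1.5, 1.42], [0.17, 2.43], [-1.26, 4.41], [0.16, 1.93], [-2.52, 2.52]. Speed limits (rad/s): [1.89, 1.89, 2.39, 2.39, 3.01, 3.01, 3.01].

### API

Orientations are given as [roll, pitch, yaw] about the fixed x, y, z axes, in that order (R = Rz(yaw) Ry(pitch) Rx(roll)).
In Python, from workcell import bot gives the robot as it stands.
- The arm moves only by the tool jog_arm, never from a script. Its argument "motion" is a list of rows, each a list of 5 numbers: the shift along the tool's x, y, z scaled (see below), then the turn about the tool's z scaled (see below), then the opening, from 0 (shut) to 1 (fully open). A call has 1 to 12 rows; each row shifts and turns the commanded pose from where the row before left it, along the tool's axes as they then stand; what a row does not reach is not made up. The controller multiplies each number of a shift by 30 mm and each number of a turn by 0.08 rad. A row lasts 1/10 s, in which the tool goes at most 50 mm and 8.59 degrees, less where a joint would pass 70% of its speed; a pose out of reach is approached as far as the arm can. A call with a number of a shift or a turn outside -1 to 1 is refused whole. A call with a gripper value outside its range is refused whole. The fingers move at their own pace and stop on an object; "newtons" is the grip in N (left out, the last holds). Time passes only in rows, so rows that do not move let the fingers close. It gives the time, the measured TCP pose, the force, the opening and the grip force at its end, in the units of the state.
- bot.observe(): the state, without advancing time (a new reading comes with each control period).
- bot.grab_frame(name): name is "scene" or "top" or "wrist"; returns a dict with "pixels" (400x640x3 uint8, red, green, blue), "fovy" (degrees; the focal length in pixels is half the picture's height over the tangent of half this angle, whatever the lens; pixels are square), "cx", "cy" (the principal point, pixels), "rvec" (rotation vector, rad) and "tvec" (3), from world to camera coordinates, as OpenCV has them; the wrist camera has in their place "mount" (4x4, takes a point from camera to tool coordinates, whose origin is the TCP and whose axes are the flange's). Camera axes: x right, y down, z forward; pixel columns grow to the right and rows downward; lengths in m; the calibration is good to about 2 mm. The wrist camera is an equidistant fisheye: a pixel r from the principal point sees the ray r / f radians off the axis. A picture is of the moment at which its call begins: read the wrist's pose just before it. There is no depth.
- bot.job_done(): hands the job in; it is judged then, once.
The state is a dict: "clock": time; "qpos": joint angles; "qd": joint speeds; "joint_efforts": joint torques, N m; "position": TCP position; "tool_rot": TCP orientation; "force": force on the tool from outside, world axes, zero at the start; "moment": the same for the moment, N m; "grip_width": finger opening in m; "finger_force": force on a finger pad.
Only numpy, scipy, OpenCV 4.12 (cv2) and the standard library are available. Lean on these libraries where they do the work, as an engineer would, in place of code of your own. Each camera call takes 0.05 s, during which the arm holds its last target. There are 200 camera calls.

### The job

I want to check the focus height over the marking fixture. Take the telescoping gauge by its black grip and pull it up out of the blue cup, slide its tube all the way into the slot of the dark steel fork so that its round brass foot is caught under the fork plate, then pull the grip straight up against the inner spring until the tube's mouth stands within the red band on the white rod. Finish while still holding it there, upright and steady, and leave the cup, the two coils and the carton where they are.

Things in the scene. Friction and masses are not known exactly. Their poses are not given: they have to be found in the camera images.
- gauge_grip (a point): Centre of the gauge's black rubber grip, a block 30 mm (its x) by 18 mm (its y) by 34 mm tall (z, along the gauge, up); pinch it across the 18 mm. The gauge stands upright in the blue cup at the start. The grip sits on a white rod 10 mm thick that telescopes in a steel tube; with the rod fully in, the grip centre is 151 mm above the underside of the foot and 16 mm of bare rod shows between grip and tube mouth. Gauge mass 100 to 160 g.
- gauge_foot (a point): On the gauge's axis, centre of the top face of its round brass foot (36 mm diameter, 8 mm thick, its underside is 8 mm below this point) at the bottom of the steel tube (16 mm diameter, 110 mm long above this point, brass collar 20 mm wide at its mouth). Its z runs along the tube towards the grip. With the rod fully in it lies 143 mm below the grip centre.
- gauge: The gauge as a whole; origin at the centre of the underside of its foot, z along the tube towards the grip.
- gauge_rod (a joint): How far the rod is drawn out of the tube, in m: 0 fully in, stop at 0.075. A spring pulls it in: about 3 N to start it, rising by 1.2 N per 10 mm (8.4 N at 0.045), so it stays in when the gauge is lifted by the grip. The red band on the rod is 10 mm tall: its upper edge comes out at the tube's mouth at 0.040 and its lower edge at 0.050.
- cup_rim (a point): Centre of the mouth of the blue cup, 85 mm above the table; the cup is 60 mm in outer diameter with 4 mm wall and 10 mm thick floor, weighs 0.7 kg and stands loose.
- cup: The blue cup; origin at the centre of its underside, on the table.
- fork: The fixed fork fixture: dark steel plate 6 mm thick (62 to 68 mm above the table, 80 mm wide) carried by an upright wall at its far (+x) end on a grey base plate 10 mm thick. A slot 22 mm wide runs along its own x axis, open and flared at the -x end, closed at the +x end. Origin on the table below the slot's seat; slide the tube in along +x. The plate's straight part begins 25 mm before the seat, the flare's tips 47 mm before it; the grey base begins 35 mm before the seat.
- fork_seat (a point): The slot's seat: point on the slot's middle line level with the plate's underside, 62 mm above the table, axes as the fork; a 16 mm tube centred here has 3 mm of play at each side and 3 mm to the slot's closed end. Under the plate there is 52 mm of free height above the base.
- coil_a: Loose grey round coil workpiece, 56 mm diameter, 23 mm tall, origin at its underside; leave it.
- coil_b: A second one like it; leave it.
- carton: Loose brown carton 70 x 100 x 45 mm, origin at the centre of its underside; leave it.

How it is judged:
By the outcome, as a careful person would: the job done as asked, in the order asked, and still so for the second after the job is handed in, while the arm keeps its last pose, push and grip.
It also fails if it takes over 54 s, if anything falls off the work surface, if the arm or the gripper's body presses on something with over 40 N, if the wrist force passes 120 N, or if a joint passes its speed limit or range.

## Working session

There is one attempt and no reset: what is moved stays moved. The work goes in short steps, Python scripts to look and compute and a tool call to move; the robot and the scene stay as the last step left them, time stands still between calls to the robot, and variables do not carry over. Pictures are saved under pics/ and viewed, at most 12 in all, crops included, and the job is handed in when it is done.

Besides the shell and the picture viewer there is one more tool, called after "Call:" as a command line: name --pt "numbers of a row" for each row, then --argument value for the rest. jog_arm: Moves the arm, as the interface text tells. Shifts and turns lie within -1 to 1; 1 stands for 30 mm of shift or 0.08 rad of turn. Its arguments: {"type":"object","properties":{"motion":{"type":"array","items":{"type":"array","items":{"type":"number"}}},"newtons":{"type":"number"}},"required":["motion"]}

```bash
mkdir -p pics
cat > h.py <<'E'
import numpy as np,cv2
from workcell import bot
def grab(n,fn=None):
    s=bot.observe(); f=bot.grab_frame(n); 
    np.savez(f'pics/{n}.npz',**{k:v for k,v in f.items()},pos=s['position'],rot=s['tool_rot'])
    if fn: cv2.imwrite(fn,f['pixels'][:,:,::-1])
    return f
E
python3 - <<'E'
from h import *
for n in('scene','top'):
    f=grab(n,f'pics/{n}0.png'); print(n,f['fovy'],f['cx'],f['cy'],f['rvec'],f['tvec'])
print(bot.observe())
E
```

```text
scene 48.299962916725065 319.05802752584117 197.26875310086163 [ 0.703357    2.5237766  -1.26698638] [ 0.54050533 -0.09998506  1.20130804]
top 43.46791937980677 310.0349754674391 199.89047886997767 [ 2.18612014 -2.1612159   0.05048767] [0.00987924 0.66703206 1.12365007]
{'clock': 0.1, 'qpos': array([-1.22819379,  0.52195428, -0.03631405,  1.59993272,  0.02120726,
        1.02111657, -0.11283909]), 'qd': array([-2.85660267e-04, -4.27548172e-04, -1.73459646e-03, -1.63201560e-03,
       -1.68957092e-04, -2.96896276e-05,  3.45945362e-04]), 'joint_efforts': array([ 3.65042666e-03, -9.28474259e+01,  1.98395133e+00, -3.70528293e+01,
        1.81770790e-02,  5.26659904e-03,  8.53574960e-06]), 'position': array([0.25065627, 0.57220843, 0.23079007]), 'tool_rot': array([-3.14057040e+00,  8.48660447e-05,  2.72873196e+00]), 'force': array([-0.23398755,  0.00405415,  0.29419243]), 'moment': array([ 0.02677663,  0.01646292, -0.04157144]), 'finger_force': 0.0, 'grip_width': 0.08543733876535561}
```

View pics/scene0.png

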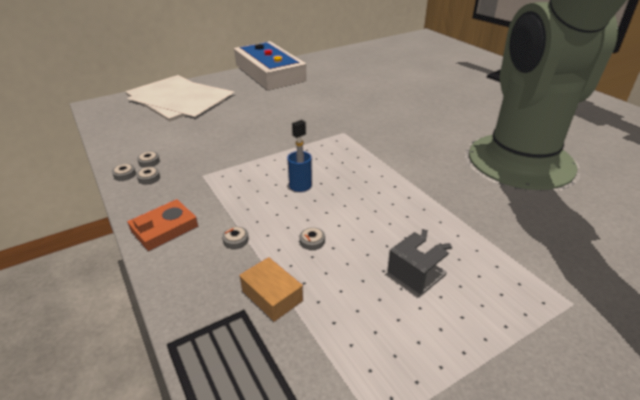

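View pics/top0.png

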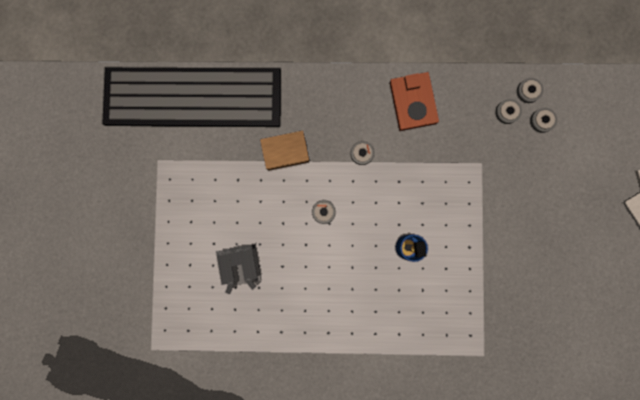

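The scene view shows the cup at (300,170), its grip at (299,129) and the fork at (418,262). The top view has the cup at (411,247) and the fork at (239,266). I'll enlarge both.

Run:
```python
import numpy as np,cv2
o=[]
for n,c in(('scene',[(265,110),(380,220)]),('top',[(375,215),(205,230)])):
    p=np.load(f'pics/{n}.npz')['pixels'][:,:,::-1]
    o.append(np.hstack([cv2.resize(p[y:y+60,x:x+80] if 1 else 0,None,fx=5,fy=5,interpolation=cv2.INTER_CUBIC) if not(n=='scene') else cv2.resize(p[y:y+80,x:x+80],(400,300) if 0 else (400,400))[:400] for x,y in c]))
a=o[0]; 
for im in o:
    for i in range(0,800,50): cv2.line(im,(i,0),(i,4),(0,255,0),1)
    for j in range(0,im.shape[0],50):cv2.line(im,(0,j),(4,j),(0,255,0),1);cv2.line(im,(400,j),(404,j),(0,255,0),1)
cv2.imwrite('pics/c_scene.png',o[0]);cv2.imwrite('pics/c_top.png',o[1])
```

```text
(no output)
```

View pics/c_scene.png

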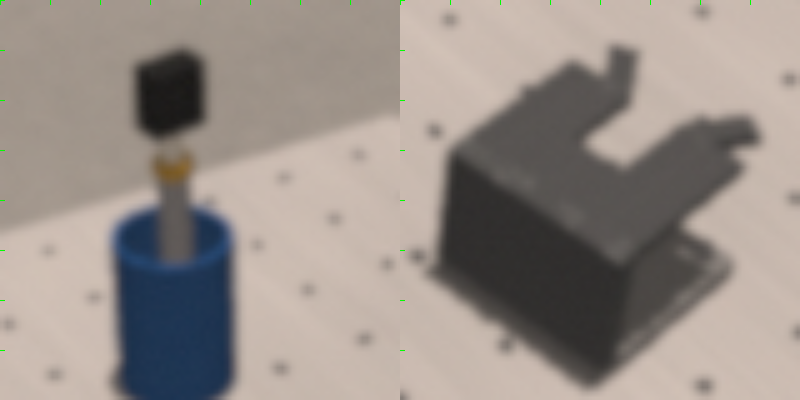

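View pics/c_top.png

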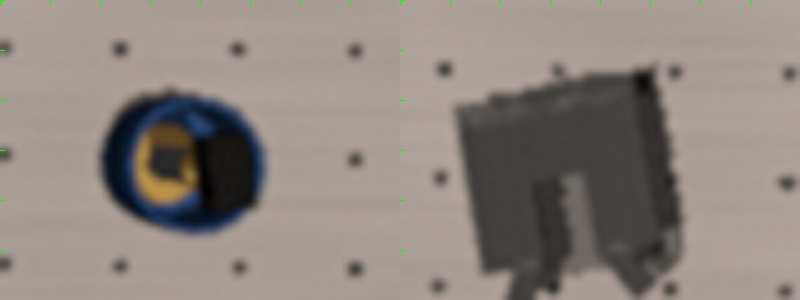

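The crops show the scene grip centre at (299,128.4) and the top-view grip top at about (420,249). The slot's closed end is at (237.4,265.6) in the top view, and at (416.6,249) and (425.4,254.4) in the scene view. I'll back-project these.

```bash
cat >> h.py <<'E'
def ray(n,uv):
    d=np.load(f'pics/{n}.npz'); f=200/np.tan(np.radians(d['fovy'])/2)
    R=cv2.Rodrigues(d['rvec'])[0]; return -R.T@d['tvec'], R.T@np.array([(uv[0]-d['cx'])/f,(uv[1]-d['cy'])/f,1])
def onz(n,uv,z):
    c,d=ray(n,uv); return np.round((c+d*(z-c[2])/d[2])[:2],4)
E
python3 - <<'E'
from h import *
S=lambda a,b,o:(a/5+o[0],b/5+o[1])
sc1=(265,110);sc2=(300,220);t1=(375,215);t2=(125,230)
print('grip scene c',onz('scene',S(170,94,sc1),.161),'top',onz('top',S(225,170,t1),.178))
print('collar scene',onz('scene',S(172,165,sc1),.123))
print('foot top',onz('top',S(165,165,t1),.018))
print('cup rim top',onz('top',S(195,163,t1),.085),'scene',onz('scene',S(173,237,sc1),.085))
for k,p in dict(farL=(457,107),nearL=(485,270),nearR=(660,262),ceL=(535,180),ceR=(588,177),mL=(548,265),mR=(602,258)).items(): print('top',k,onz('top',S(*p,t2),.068))
for k,p in dict(farA=(450,150),farB=(620,262),frontB=(743,168),frontA=(573,62),ce1=(583,145),ce2=(627,172),m2=(690,122),m1=(628,105)).items(): print('scene',k,onz('scene',S(*p,sc2),.068))
for k,p in dict(farA=(430,272),farB=(590,388),nearB=(730,268)).items(): print('scene base',k,onz('scene',S(*p,sc2),.0))
# grip top-face corners in scene
for p in [(136,65),(185,50),(204,60),(155,75)]: print('gt',onz('scene',S(*p,sc1),.178))
for p in [(198,135),(250,130),(258,205),(205,208)]: print('gtop',onz('top',S(*p,t1),.178))
E
```

```text
grip scene c [ 0.5608 -0.2018] top [ 0.562  -0.2025]
collar scene [ 0.5603 -0.2035]
foot top [ 0.5601 -0.2064]
cup rim top [ 0.5626 -0.2077] scene [ 0.5621 -0.2021]
top farL [0.5484 0.2204]
top nearL [0.4778 0.2063]
top nearR [0.4823 0.1298]
top ceL [0.5171 0.1853]
top ceR [0.5187 0.1621]
top mL [0.4803 0.1787]
top mR [0.4837 0.1552]
scene farA [0.5639 0.1479]
scene farB [0.5483 0.2238]
scene frontB [0.4781 0.2115]
scene frontA [0.4925 0.1337]
scene ce1 [0.5201 0.1715]
scene ce2 [0.5158 0.1909]
scene m2 [0.4775 0.1829]
scene m1 [0.491  0.1635]
scene base farA [0.5639 0.1447]
scene base farB [0.5493 0.2217]
scene base nearB [0.4625 0.204 ]
gt [ 0.5754 -0.2056]
gt [ 0.5496 -0.2067]
gt [ 0.547  -0.1936]
gt [ 0.5727 -0.1927]
gtop [ 0.5755 -0.192 ]
gtop [ 0.5777 -0.2123]
gtop [ 0.5486 -0.2153]
gtop [ 0.5471 -0.1947]
```

Call:
jog_arm --pt "0 0 0 -1 1" --pt "0 0 0 -1 1" --pt "0 0 0 -1 1" --pt "0 0 0 -1 1" --pt "0 0 0 -1 1" --pt "0 0 0 -1 1" --pt "0 0 0 0 1"

```text
clock: 0.8
position: [0.2508, 0.5723, 0.231]
tool_rot: [-3.141, -0.0, -3.073]
force: [0.5, -0.2, -0.3]
grip_width: 0.0854
finger_force: 0.0
```

Call:
jog_arm --pt "-0.36 -0.94 0 0 1" --pt "-0.36 -0.94 0 0 1" --pt "-0.36 -0.94 0 0 1" --pt "-0.36 -0.94 0 0 1" --pt "-0.36 -0.94 0 0 1" --pt "-0.36 -0.94 0 0 1" --pt "-0.36 -0.94 0 0 1" --pt "-0.36 -0.94 0 0 1" --pt "-0.36 -0.94 0 0 1" --pt "-0.36 -0.94 0 0 1" --pt "-0.36 -0.94 0 0 1" --pt "-0.36 -0.94 0 0 1"

```text
clock: 2.0
position: [0.4031, 0.2424, 0.2313]
tool_rot: [3.141, -0.0, -3.077]
force: [1.2, -0.2, 0.3]
grip_width: 0.0853
finger_force: 0.0
```

Call:
jog_arm --pt "-0.36 -0.94 0 0 1" --pt "-0.36 -0.94 0 0 1" --pt "-0.36 -0.94 0 0 1" --pt "0 0 0 0 1" --pt "0 0 0 0 1"

```text
clock: 2.5
position: [0.4408, 0.1611, 0.2313]
tool_rot: [3.141, -0.0, -3.078]
force: [0.1, 0.0, -0.4]
grip_width: 0.0855
finger_force: 0.0
```

Run:
```python
from h import *
f=grab('wrist','pics/w1.png'); print(f['fovy'],f['cx'],f['cy'],f['mount']);s=bot.observe();print(s['position'],s['tool_rot'],s['clock'])
```

```text
65.70646984690485 319.80876934795793 194.1373853615254 [[-1.33490768e-03 -9.56826639e-01 -2.90656155e-01  7.33939259e-02]
 [ 9.99999014e-01 -1.15025376e-03 -8.06151583e-04  6.66378905e-04]
 [ 4.37018973e-04 -2.90656945e-01  9.56827231e-01 -1.41314944e-01]
 [ 0.00000000e+00  0.00000000e+00  0.00000000e+00  1.00000000e+00]]
[0.44054447 0.16183631 0.2312661 ] [ 3.14129618e+00 -1.65111563e-04 -3.07575732e+00] 2.55
```

View pics/w1.png

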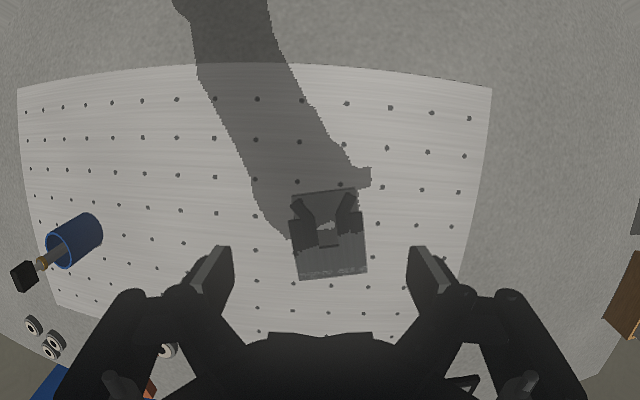

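The wrist view shows the fork from about (290,190) to (367,280), with the slot's closed end near (328,247). I'll enlarge it with more contrast.

```bash
cat >> h.py <<'E'
from scipy.spatial.transform import Rotation as Ro
def wz(uv,z,n='wrist'):
    d=np.load(f'pics/{n}.npz'); f=200/np.tan(np.radians(d['fovy'])/2)
    a=np.array([uv[0]-d['cx'],uv[1]-d['cy']]); r=np.hypot(*a); t=r/f
    v=np.r_[a/r*np.sin(t),np.cos(t)]; M=d['mount']; R=Ro.from_euler('xyz',d['rot']).as_matrix()
    c=R@M[:3,3]+d['pos']; v=R@M[:3,:3]@v
    return np.round((c+v*(z-c[2])/v[2])[:2],4)
E
python3 - <<'E'
from h import *
p=np.load('pics/wrist.npz')['pixels'][180:285,270:380,::-1]
p=np.clip(p.astype(float)*2.0,0,255).astype(np.uint8)
p=cv2.resize(p,None,fx=5.7,fy=5.7,interpolation=cv2.INTER_LANCZOS4)
for i in range(11): cv2.putText(p,str(270+10*i),(57*i,10),0,.35,(0,255,0));cv2.line(p,(57*i,12),(57*i,18),(0,255,0))
for i in range(1,11): cv2.putText(p,str(180+10*i),(0,57*i+4),0,.35,(0,255,0))
cv2.imwrite('pics/w1c.png',p)
E
```

```text
(no output)
```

View pics/w1c.png

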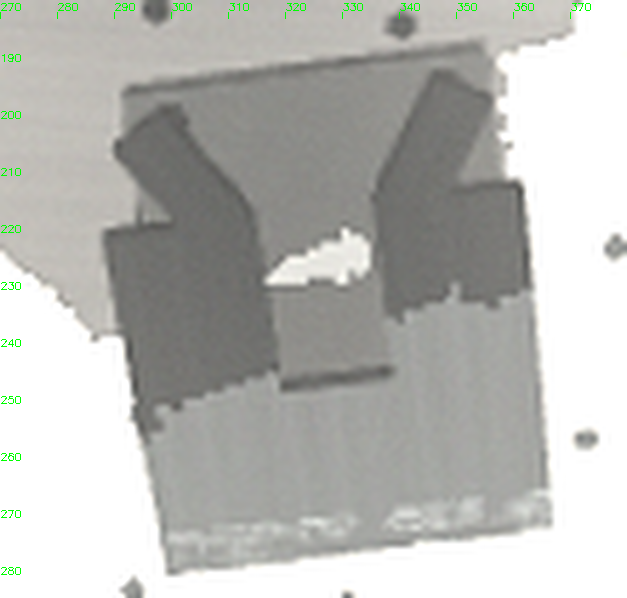

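The slot's closed top edge runs from (319.5,248.2) to (339.3,245.8). The plate corners are (288.4,220.4), (361.2,212.1), (299.5,280.9) and (366.8,272.1).

Run:
```python
from h import *
for k,p in dict(ceR=(319.5,248.2),ceL=(339.3,245.8),fR=(288.4,220.4),fL=(361.2,212.1),bR=(299.5,280.9),bL=(366.8,272.1),s0=(314.7,219.5),s1=(336.7,213)).items(): print(k,wz(p,.068))
print('grip',wz((24,276),.161),'collar',wz((42,264),.125))
```

```text
ceR [0.5217 0.1663]
ceL [0.5175 0.1878]
fR [0.491  0.1313]
fL [0.4768 0.2076]
bR [0.5661 0.1459]
bL [0.5499 0.2225]
s0 [0.4881 0.1592]
s1 [0.4794 0.1818]
grip [ 0.5622 -0.2031] collar [ 0.5626 -0.2008]
```

Call:
jog_arm --pt "-0.25 -0.95 0 0 1" --pt "-0.25 -0.95 0 0 1" --pt "-0.25 -0.95 0 0 1" --pt "-0.25 -0.95 0 0 1" --pt "-0.25 -0.95 0 0 1" --pt "-0.25 -0.95 0 0 1" --pt "-0.25 -0.95 0 0 1" --pt "-0.25 -0.95 0 0 1" --pt "-0.25 -0.95 0 0 1" --pt "-0.25 -0.95 0 0 1" --pt "-0.25 -0.95 0 0 1" --pt "-0.25 -0.95 0 0 1"

```text
clock: 3.75
position: [0.5542, -0.1735, 0.2312]
tool_rot: [3.141, -0.0, -3.074]
force: [0.3, 0.7, 1.1]
grip_width: 0.0856
finger_force: 0.0
```

Call:
jog_arm --pt "-0.22 -0.97 0 0 1" --pt "0 0 0 0 1" --pt "0 0 0 0 1"

```text
clock: 4.05
position: [0.5623, -0.2015, 0.2309]
tool_rot: [3.141, -0.0, -3.075]
force: [-0.6, 0.3, 0.1]
grip_width: 0.0854
finger_force: 0.0
```

Run:
```python
from h import *
f=grab('wrist','pics/w2.png');p=f['pixels'][:,:,::-1][170:370,190:450]
p=np.clip(p.astype(float)*1.6,0,255).astype(np.uint8)
p=cv2.resize(p,None,fx=3,fy=3,interpolation=cv2.INTER_LANCZOS4)
for i in range(0,260,20): cv2.putText(p,str(190+i),(3*i,10),0,.35,(0,255,0))
for i in range(10,200,10): cv2.putText(p,str(170+i),(0,3*i+4),0,.35,(0,255,0))
cv2.imwrite('pics/w2c.png',p)
```

```text
(no output)
```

View pics/w2c.png

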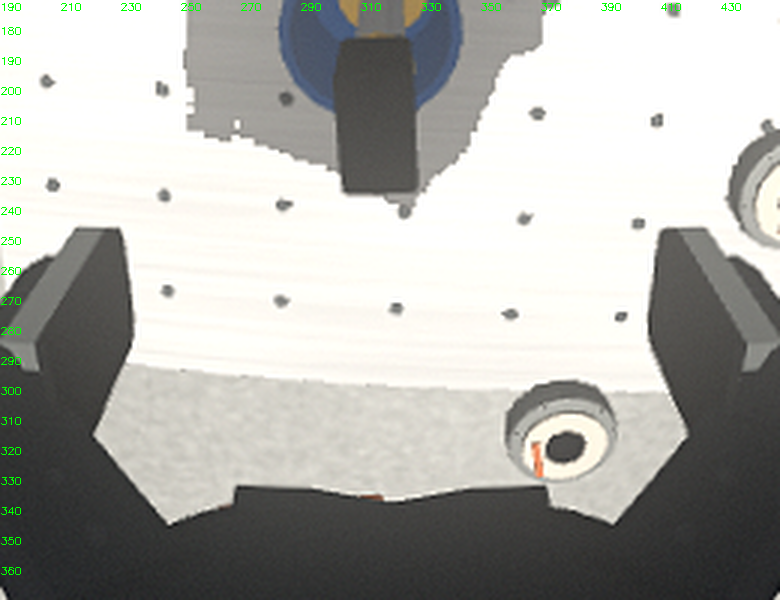

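The view shows the grip's far top edge from (304,234.3) to (329.3,233.3), roughly central between the fingers.

Run:
```python
from h import *
for z in(.176,.178):
    a,b=wz((304,234.3),z),wz((329.3,233.3),z);print(a,b,(a+b)/2,np.hypot(*(a-b)),np.arctan2(a[0]-b[0],b[1]-a[1]))
print(wz((301.7,212),.178),wz((327.5,205),.178))
```

```text
[ 0.5783 -0.2109] [ 0.5763 -0.1935] [ 0.5773 -0.2022] 0.01751456536714514 0.11444030527006356
[ 0.5774 -0.2109] [ 0.5754 -0.1936] [ 0.5764  -0.20225] 0.017415223225672426 0.1150959998846384
[ 0.5611 -0.2132] [ 0.555  -0.1964]
```

Call:
jog_arm --pt "0.03 -0.07 0 -0.5 1" --pt "0 0 0.74 0 1" --pt "0 0 0.74 0 1" --pt "0 0 0.74 0 1" --pt "0 0 0.74 0 1" --pt "0 0 0 0 1" --pt "0 0 0 0 1"

```text
clock: 4.8
position: [0.5616, -0.2036, 0.1431]
tool_rot: [3.141, -0.0, -3.033]
force: [-0.5, 0.2, -0.3]
grip_width: 0.0854
finger_force: 0.0
```

Call:
jog_arm --pt "0 0 0 0 0.5" --pt "0 0 0 0 0.3" --pt "0 0 0 0 0.1" --pt "0 0 0 0 0" --pt "0 0 0 0 0" --pt "0 0 0 0 0" --pt "0 0 0 0 0" --pt "0 0 0 0 0" --newtons 60

```text
clock: 5.6
position: [0.5615, -0.2048, 0.1429]
tool_rot: [-3.141, 0.001, -3.035]
force: [-0.7, -0.8, 6.5]
grip_width: 0.0176
finger_force: 60.4
```

Call:
jog_arm --pt "0 0 -0.2 0 0" --pt "0 0 -0.4 0 0" --pt "0 0 -0.4 0 0" --pt "0 0 -0.4 0 0" --pt "0 0 -0.4 0 0" --pt "0 0 -0.4 0 0" --pt "0 0 -0.4 0 0" --pt "0 0 -0.4 0 0" --pt "0 0 -0.4 0 0" --pt "0 0 -0.4 0 0" --pt "0 0 0 0 0" --pt "0 0 0 0 0"

```text
clock: 6.8
position: [0.5613, -0.2046, 0.2565]
tool_rot: [-3.142, 0.0, -3.034]
force: [-0.4, 0.0, -1.2]
grip_width: 0.0174
finger_force: 59.4
```

Run:
```python
from h import *
a=grab('scene')['pixels'][:,:,::-1][60:200,250:350];b=grab('wrist')['pixels'][:,:,::-1][100:300,250:390]
o=np.hstack([cv2.resize(a,(429,600)),cv2.resize(b,(371,530)) if 0 else cv2.resize(b,(371,600))[:600]]);cv2.imwrite('pics/l.png',o)
s=bot.observe();print(s['position'],s['force'],s['moment'],s['grip_width'],s['tool_rot'])
```

```text
[ 0.56102348 -0.20448758  0.25590989] [ 0.60241727  0.37937327 -1.36788249] [ 0.05497016 -0.0491775   0.01645035] 0.017623197902352103 [ 3.14122871e+00 -9.34943623e-04 -3.03436104e+00]
```

View pics/l.png

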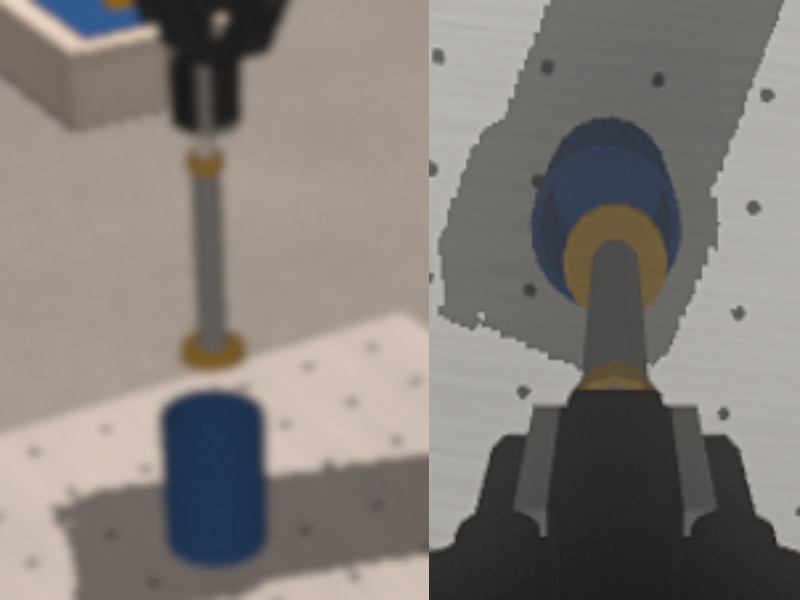

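The gauge is out of the cup, hanging upright with the cup still standing. The wrist picture puts the foot at about (320,186.5).

Run:
```python
from h import *
d=np.load('pics/wrist.npz');p=wz((320.2,186.5),.131);print(p,p-d['pos'][:2],d['pos'])
print('top of foot ellipse',wz((320.2,168.3),.131), wz((301.2,186),.131),wz((339,186),.131))
for z in(.131,.123): print('scene foot',z,onz('scene',(250+213*100/429,60+(343 if z>.13 else 357)*140/600),z))
```

```text
[ 0.5614 -0.2037] [0.00029546 0.00082788] [ 0.56110454 -0.20452788  0.25607671]
top of foot ellipse [ 0.5449 -0.2055] [ 0.5627 -0.2206] [ 0.5591 -0.1871]
scene foot 0.131 [ 0.5597 -0.2028]
scene foot 0.123 [ 0.5605 -0.2019]
```

Call:
jog_arm --pt "0.1 0.4 0 0 0" --pt "0.2 0.74 0 0 0" --pt "0.22 0.8 0 0 0" --pt "0.22 0.8 0 0 0" --pt "0.22 0.8 0 0 0" --pt "0.22 0.8 0 0 0" --pt "0.22 0.8 0 0 0" --pt "0.22 0.8 0 0 0" --pt "0.22 0.8 0 0 0" --pt "0.22 0.8 0 0 0" --pt "0.22 0.8 0 0 0" --pt "0.22 0.8 0 0 0"

```text
clock: 8.1
position: [0.4562, 0.0613, 0.2562]
tool_rot: [-3.142, -0.0, -3.034]
force: [-0.3, 0.1, -1.4]
grip_width: 0.0173
finger_force: 59.4
```

Call:
jog_arm --pt "0.22 0.8 0 0 0" --pt "0.22 0.8 0 0 0" --pt "0.22 0.8 0 0 0" --pt "0.22 0.8 0 0 0" --pt "0.22 0.5 0 0 0" --pt "0 0 0 0 0" --pt "0 0 0 0 0" --pt "0 0 0 0 0"

```text
clock: 8.9
position: [0.4127, 0.1662, 0.2564]
tool_rot: [-3.141, -0.0, -3.035]
force: [0.2, -0.4, -2.2]
grip_width: 0.0172
finger_force: 59.4
```

Call:
jog_arm --pt "-0.2 -0.34 0.2 0 0" --pt "0 0 0.5 0 0" --pt "0 0 0.55 0 0" --pt "0 0 0.55 0 0" --pt "0 0 0.55 0 0" --pt "0 0 0.45 0 0" --pt "0 0 0.25 0 0" --pt "0 0 0 0 0" --pt "0 0 0 0 0" --pt "0 0 0 0 0"

```text
clock: 9.9
position: [0.4202, 0.1572, 0.1655]
tool_rot: [3.141, 0.001, -3.035]
force: [-0.2, -0.0, -1.0]
grip_width: 0.0174
finger_force: 59.4
```

Run:
```python
from h import *
a=grab('scene')['pixels'][:,:,::-1][180:300,370:490];f=grab('wrist');b=f['pixels'][:,:,::-1][130:330,260:390]
b=np.clip(b*1.8,0,255).astype(np.uint8)
o=np.hstack([cv2.resize(a,(400,400)),cv2.resize(b,(390,600))[:400] if 0 else cv2.resize(b,(260,400))]);cv2.imwrite('pics/m.png',o)
s=bot.observe();print(s['position'],s['force'],s['grip_width'],s['tool_rot'])
```

```text
[0.42008045 0.15733778 0.16549646] [-0.34469698  0.29578681 -1.15757505] 0.017144570433641804 [ 3.14134033e+00  8.96007723e-04 -3.03451305e+00]
```

View pics/m.png

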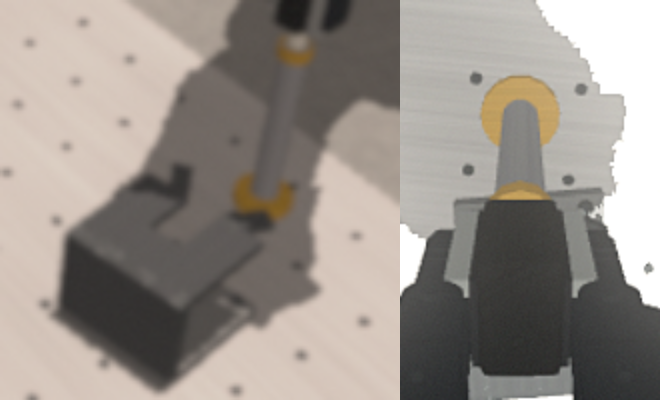

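The gauge is upright in front of the slot, with its foot at (320,186.5), below plate height and lined up. I'll slide it in.

Call:
jog_arm --pt "-0.2 0.016 0 0 0" --pt "-0.25 0.02 0 0 0" --pt "-0.25 0.02 0 0 0" --pt "-0.25 0.02 0 0 0" --pt "-0.25 0.02 0 0 0" --pt "-0.25 0.02 0 0 0" --pt "-0.25 0.02 0 0 0" --pt "-0.25 0.02 0 0 0" --pt "0 0 0 0 0"

```text
clock: 10.9
position: [0.4783, 0.1684, 0.1649]
tool_rot: [3.142, 0.0, -3.035]
force: [0.2, -0.6, -1.4]
grip_width: 0.0172
finger_force: 59.4
```

Call:
jog_arm --pt "-0.2 0.016 0 0 0" --pt "-0.2 0.016 0 0 0" --pt "-0.2 0.016 0 0 0" --pt "-0.2 0.016 0 0 0" --pt "-0.2 0.016 0 0 0" --pt "0 0 0 0 0" --pt "0 0 0 0 0"

```text
clock: 11.6
position: [0.5069, 0.1737, 0.1648]
tool_rot: [-3.141, -0.0, -3.035]
force: [-0.8, 0.3, -1.2]
grip_width: 0.0171
finger_force: 59.4
```

Call:
jog_arm --pt "-0.06 0.005 0 0 0" --pt "0 0 -0.2 0 0" --pt "0 0 -0.2 0 0" --pt "0 0 -0.2 0 0" --pt "0 0 0 0 0" --pt "0 0 0 0 0"

```text
clock: 12.2
position: [0.5088, 0.1742, 0.1833]
tool_rot: [3.141, 0.0, -3.034]
force: [-1.0, 0.2, -1.7]
grip_width: 0.0174
finger_force: 59.4
```

Call:
jog_arm --pt "0 0 -0.2 0 0" --pt "0 0 -0.2 0 0" --pt "0 0 -0.2 0 0" --pt "0 0 -0.2 0 0" --pt "0 0 0 0 0" --pt "0 0 0 0 0" --pt "0 0 0 0 0"

```text
clock: 12.9
position: [0.5087, 0.1741, 0.2068]
tool_rot: [-3.141, -0.0, -3.034]
force: [-0.0, -0.4, -4.9]
grip_width: 0.017
finger_force: 58.8
```

Run:
```python
from h import *
a=grab('scene')['pixels'][:,:,::-1][130:290,360:480];f=grab('wrist');b=f['pixels'][:,:,::-1][130:290,260:380]
b=np.clip(b*1.8,0,255).astype(np.uint8)
o=np.hstack([cv2.resize(a,(400,533)),cv2.resize(b,(400,533))]);cv2.imwrite('pics/n.png',o)
F=[]
for i in range(3):
    bot.grab_frame('top'); s=bot.observe();F.append(s['force'])
print(s['position'],np.mean(F,0),s['grip_width'],s['tool_rot'])
```

```text
[0.5087165  0.17413031 0.20681996] [-1.42026127 -0.44490082 -6.06458447] 0.01771233775135742 [-3.14146877e+00 -2.92830222e-04 -3.03441528e+00]
```

View pics/n.png

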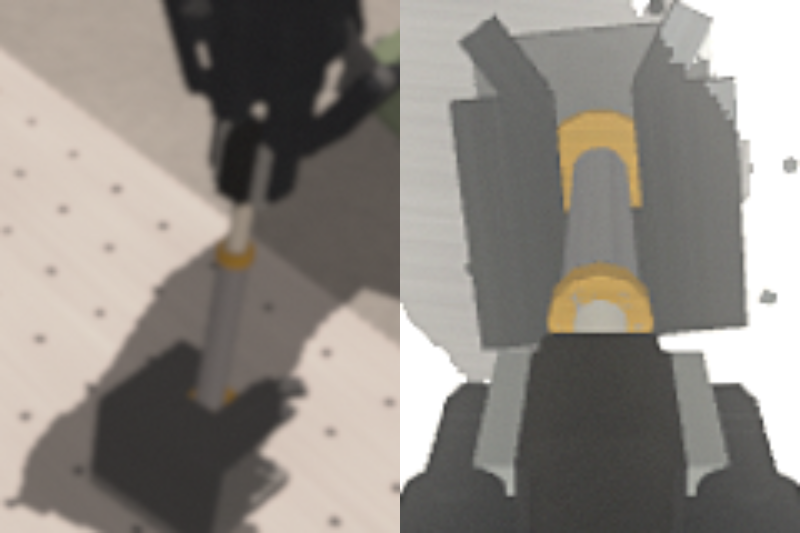

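The foot is caught under the plate and the rod is starting to come out. The tube sits centred in the slot. I'll pull on toward the red band.

Call:
jog_arm --pt "0 0 -0.1 0 0" --pt "0 0 -0.15 0 0" --pt "0 0 -0.15 0 0" --pt "0 0 -0.15 0 0" --pt "0 0 -0.15 0 0" --pt "0 0 -0.13 0 0" --pt "0 0 0 0 0" --pt "0 0 0 0 0" --pt "0 0 0 0 0" --pt "0 0 0 0 0"

```text
clock: 14.15
position: [0.5088, 0.1741, 0.2317]
tool_rot: [-3.142, -0.0, -3.034]
force: [-1.2, -1.5, -9.1]
grip_width: 0.0173
finger_force: 58.6
```

Run:
```python
from h import *
a=grab('scene')['pixels'][:,:,::-1][135:255,385:475];f=grab('wrist');b=f['pixels'][:,:,::-1][130:290,260:380]
b=np.clip(b*1.8,0,255).astype(np.uint8)
o=np.hstack([cv2.resize(a,(450,600),interpolation=cv2.INTER_CUBIC),cv2.resize(b,(350,600))]);cv2.imwrite('pics/q.png',o)
F=[]
for i in range(6):
    bot.grab_frame('top'); s=bot.observe();F.append(s['force'])
print(s['position'],np.mean(F,0),s['grip_width'],s['tool_rot'],s['moment'])
```

```text
[0.50878591 0.17417023 0.23188649] [-0.94310169 -0.50152911 -9.22656343] 0.016883353689044672 [-3.14156760e+00 -2.79496623e-05 -3.03440283e+00] [-0.19752589  0.41369142 -0.00967859]
```

View pics/q.png

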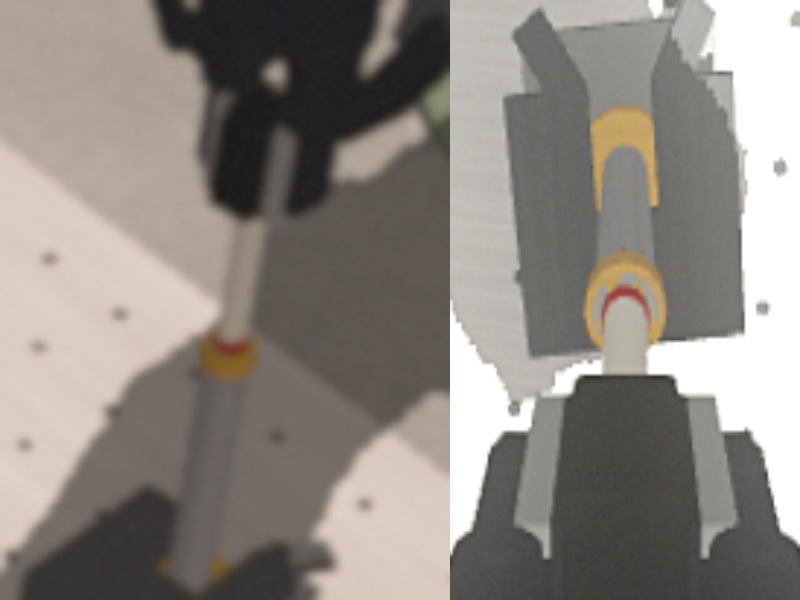

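The red band's upper part is showing at the tube mouth in both views. I'll check the amount by projecting points on the rod's front face.

Run:
```python
from h import *
d=np.load('pics/wrist.npz');b=d['pixels'][130:290,260:380].astype(int)
col=320
for r in range(194,218): print(r,d['pixels'][r,319:322].mean(0).astype(int))
f=200/np.tan(np.radians(d['fovy'])/2);M=d['mount'];R=Ro.from_euler('xyz',d['rot']).as_matrix()
def proj(P):
    q=np.linalg.inv(M)@np.r_[R.T@(P-d['pos']),1];q=q[:3];t=np.arctan2(np.hypot(*q[:2]),q[2]);u=q[:2]/np.hypot(*q[:2])*t*f;return np.round(u+[d['cx'],d['cy']],1)
for z in(.167,.172,.174,.175,.176,.177,.178,.179,.180,.182): print(z,proj(np.array([.5088-.005,.1741,z])),proj(np.array([.5088-.010,.1741,z])))
print('grip bottom',proj(np.array([.4940,.1741,.2318+.001])))
```

```text
194 [75 75 74]
195 [74 74 73]
196 [70 71 70]
197 [89 75 52]
198 [90 75 48]
199 [96 80 51]
200 [106  88  54]
201 [112  92  56]
202 [107  90  60]
203 [93 89 81]
204 [88 90 90]
205 [89 81 80]
206 [86 58 51]
207 [80 37 36]
208 [91 35 32]
209 [101  94  88]
210 [104 103  97]
211 [102 100  94]
212 [102 100  94]
213 [102 100  93]
214 [102 100  94]
215 [102 100  94]
216 [103 101  94]
217 [102 100  93]
0.167 [319.9 202.2] [320.6 195.4]
0.172 [319.9 204.5] [320.6 197.5]
0.174 [319.9 205.4] [320.6 198.4]
0.175 [319.9 205.9] [320.6 198.9]
0.176 [319.9 206.4] [320.6 199.3]
0.177 [319.9 206.9] [320.6 199.8]
0.178 [319.8 207.4] [320.6 200.3]
0.179 [319.8 207.9] [320.7 200.7]
0.18 [319.8 208.4] [320.7 201.2]
0.182 [319.8 209.4] [320.7 202.2]
grip bottom [321.9 225.6]
```

```bash
python3 -c "
from workcell import bot
print(bot.job_done())"
```

```text
the job is handed in; nothing more can be done
None
```

I've handed the job in with the gauge seated in the fork and its foot caught under the plate. The tube mouth stands about 5–6 mm below the top edge of the 10 mm red band, and the grip is still held upright and steady. The cup was still standing after I lifted the gauge out, and nothing was moved near the coils or the carton.

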